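Find the worn friction hinge of two instrument cases

ROBOT

A 6-joint arm with a two-finger parallel gripper is mounted at the origin on the work surface. World frame = base frame: x ahead of the robot, y to its left, z up, the work surface at z = 0. Lengths are in m, angles in rad, forces in N, time in s.
With the tool pointing down it reaches from about 0.4 to 0.825 m from the base axis. Payload 7 kg.
Tool frame: the origin (TCP) lies at the very end of the fingers, on their centre line; the grasp point (between the pads) lies 19 mm behind it; x points along the fingers, y is the direction in which the jaws open and shut, and the axes are right-handed (so a half turn about x gives the same grasp; the last joint's range is limited). The gripper opens to 88 mm and grips with 3 to 60 N. Pads are 19 mm wide; open, the fingers measure 130 mm over their backs; the gripper's body (78 mm by 193 mm) begins 47 mm behind the grasp point.
Start: joints at [1.456, 0.359, 0.012, 0, -1.224, -0.288], TCP at [0.265, 0.621, 0.199] pointing down, gripper open.
Joint ranges: [-3.07, 3.07], [-1.43, 2.12], [-1.02, 1.25], [-3.03, 1.67], [-3.05, -0], [-3.03, 3.03]. Speed limits (rad/s): [2.39, 2.39, 3.01, 3.14, 3.14, 3.14].

INTERFACE

Orientations are given as [roll, pitch, yaw] about the fixed x, y, z axes, in that order (R = Rz(yaw) Ry(pitch) Rx(roll)).
In Python, from station import arm gives the robot as it stands.
- The arm moves only by the shell command python3 -m inch 'ROWS' [OPENING] [FORCE]. ROWS is text: rows parted by semicolons, each of 6 numbers parted by spaces: the shift along the world's x, y, z in units of 30 mm (1.0 is 30 mm), then the turn, a rotation vector about the world's x, y, z in units of 5 degrees (1.0 is 5 degrees). In form: dx dy dz wx wy wz; .... A call has 1 to 12 rows; each row shifts and turns the commanded pose from where the row before left it; what a row does not reach is not made up. A row lasts 1/8 s, in which the tool goes at most 62.5 mm and 10.7 degrees, less where a joint would pass 70% of its speed; a pose out of reach is approached as far as the arm can. A call is refused whole if a number of a shift passes 1 or a number of a turn 1, either way. A call with a gripper value outside its range is refused whole. OPENING is the opening, from 0 (shut) to 1 (fully open), set as the call begins (- or left out, the last holds). The fingers move at their own pace and stop on an object; FORCE is the grip in N (left out, the last holds). Time passes only in rows, so rows that do not move let the fingers close. It gives the time, the measured TCP pose, the force and the opening at its end, in the units of the state.
- arm.get_state(): the state, without advancing time (a new reading comes with each control period).
- arm.grab_frame(name): name is "scene" or "top"; returns a dict with "frame" (400x640x3 uint8, red, green, blue), "range_z" (400x640 float32, m along the optical axis (not along the pixel's ray), 0 where there is no reading), "mtx" (3x3 intrinsics, pixels), "dist_coeffs" ([k1, k2, p1, p2, k3] as OpenCV has them; the pictures are not rectified), "pose" (4x4, takes a point from camera to world coordinates). Camera axes: x right, y up, looking along -z (the intrinsics and any distortion apply to the point x, -y, -z); pixel columns grow to the right and rows downward; lengths in m; the calibration is good to about 2 mm. A picture is of the moment at which its call begins.
- arm.job_done(): hands the job in, once; it reports no verdict.
Trained networks look in a picture, given as the dict that the camera call returned (one of the last four; its "shot" number tells which), for a name from the list of things; names that differ only in an ending like _2 or _b are one class to them, and where a whole thing is asked for, a point or a joint stands for the part that bears it (a point fixed in the world has none). Each returns a list of dicts, best first, with "confidence" (0 to 1); they miss things now and then, are a little off and sometimes report something else, mostly with a low value. They report only what shows in the picture. A call takes as long as a camera call. They do not tell look-alikes from the thing itself.
- arm.search_frame(picture, target): "extent" ([centre column, centre row, width, height] as shares, 0 to 1, of the picture: columns of its width, rows of its height, round what is visible of it).
- arm.masks_of(picture, target): "mask" (400x640 bool, what is visible of it) and "extent" ([centre column, centre row, width, height] as shares, 0 to 1, of the picture: columns of its width, rows of its height, round what is visible of it).
- arm.place_of(picture, target): "position" ([column, row] as shares, 0 to 1, of the picture: columns of its width, rows of its height: a listed point, or the origin of a listed thing).
The state is a dict: "t": time; "q": joint angles; "qd": joint speeds; "joint_efforts": joint torques, N m; "eef_pos": TCP position; "ee_rot": TCP orientation; "force": force on the tool from outside, world axes, zero at the start; "moment": the same for the moment, N m; "width": finger opening in m.
Only numpy, scipy, OpenCV 4.12 (cv2) and the standard library are available. Lean on these libraries where they do the work, as an engineer would, in place of code of your own. Each camera call takes 0.05 s, during which the arm holds its last target. There are 200 camera calls.

TASK

One of the two green cases has a worn lid hinge. Raise both lids to about 25 degrees and let go so that both stand by themselves, then try each with a push of about 5 N down on its handle bar, fingers closed: push the lid that gives way gently down until it is fully shut. After that, prove the other lid by keeping a 5 N push on its bar for a second; leave it standing at its angle and disturb nothing else.

Things in the scene. Friction and masses are not known exactly. Their poses are not given: they have to be found in the camera images.
- case_a: Green steel instrument case, fixed, 160 x 120 x 50 high without lid; origin: centre of its underside, +x towards the hinge. The two look alike; either may have the worn hinge. Both hinges hold the lid's own weight. The sound one takes about 12 N at the bar to lift; at 25 degrees it slips only under 11 N or more pressed down on the bar. The worn one lifts with about 2.5 N and gives way under 0.3 to 3 N.
- lid_a: Lid of case_a: plate 160 x 120 x 8 thick, 0.16 to 0.25 kg, on a friction hinge. Origin on the hinge axis (lid's y), 50 above the surface plate, 80 along x from the case's centre; the plate reaches 160 along its -x. Opening turns it about +y, free edge up; its tilt is the opening angle (0 shut, at most 1.5 rad; starts at 0 to 0.1).
- lid_a_bar (a point): Middle of the T-handle bar of lid_a: round steel bar 16 in diameter and 36 long, parallel to the hinge, flat ends free to be pinched from above. It stands 34 out in front of the lid's free edge on a neck 16 wide and 8 thick; in the lid's frame at x -194, z +4.
- case_b: Green steel instrument case, fixed, 160 x 120 x 50 high without lid; origin: centre of its underside, +x towards the hinge. The two look alike; either may have the worn hinge. Both hinges hold the lid's own weight. The sound one takes about 12 N at the bar to lift; at 25 degrees it slips only under 11 N or more pressed down on the bar. The worn one lifts with about 2.5 N and gives way under 0.3 to 3 N.
- lid_b: Lid of case_b: plate 160 x 120 x 8 thick, 0.16 to 0.25 kg, on a friction hinge. Origin on the hinge axis (lid's y), 50 above the surface plate, 80 along x from the case's centre; the plate reaches 160 along its -x. Opening turns it about +y, free edge up; its tilt is the opening angle (0 shut, at most 1.5 rad; starts at 0 to 0.1).
- lid_b_bar (a point): Middle of the T-handle bar of lid_b: round steel bar 16 in diameter and 36 long, parallel to the hinge, flat ends free to be pinched from above. It stands 34 out in front of the lid's free edge on a neck 16 wide and 8 thick; in the lid's frame at x -194, z +4.
- chuck: Yellow magnetic chuck block, fixed, 150 x 90 x 66 high; origin: centre of its underside. Leave alone.
- chuck_toggle (a joint): The chuck's steel toggle, on its front (-x) face, 35 long, in rad, 0 as found; it turns easily and sticks out 15 from the face. Leave alone.
- wear_plate: Ground steel plate 80 x 50 x 12 lying on the chuck; origin: centre of its underside. Leave alone.
- edge_finder: Brass edge finder standing upright, 26 in diameter, 82 tall; origin: centre of its foot. Leave alone.
- pin_vise: Blue pin vise lying flat, 93 long along its x, 12 high; origin under its middle. Leave alone.
- protractor: Chrome protractor head lying flat, about 90 x 66 x 22 high; origin under its disc. Leave alone.
Mind the look-alikes: they are no part of the job. Leave any blue or brown look-alike of the case_b alone.

How it is judged:
On the way, in this order (a step that is already met when the one before it is completed fails the run):
1. both lids stand open by themselves at 15 to 35 degrees, untouched (angle between lid_a's own z axis and vertical between 0.26 and 0.62 rad and angle between lid_b's own z axis and vertical between 0.26 and 0.62 rad and contact force between the fingers and lid_a below 0.1 N and contact force between the fingers and lid_b below 0.1 N), for 0.4 s.
2. one lid is shut (within 3 degrees) and the other stands at 15 to 35 degrees, untouched (((angle between lid_a's own z axis and vertical between 0.26 and 0.62 rad and angle between lid_b's own z axis and vertical below 0.05 rad and contact force between the fingers and lid_a below 0.1 N and contact force between the fingers and lid_b below 0.1 N) or (angle between lid_b's own z axis and vertical between 0.26 and 0.62 rad and angle between lid_a's own z axis and vertical below 0.05 rad and contact force between the fingers and lid_a below 0.1 N and contact force between the fingers and lid_b below 0.1 N))), for 0.2 s.
3. with the one lid shut, the other bears a push of 3.5 to 10 N from the fingers for half a second and stays at 15 to 35 degrees (((angle between lid_a's own z axis and vertical between 0.26 and 0.62 rad and angle between lid_b's own z axis and vertical below 0.05 rad and contact force between the fingers and lid_a between 3.5 and 10 N and angular speed of lid_a below 0.1 rad/s) or (angle between lid_b's own z axis and vertical between 0.26 and 0.62 rad and angle between lid_a's own z axis and vertical below 0.05 rad and contact force between the fingers and lid_b between 3.5 and 10 N and angular speed of lid_b below 0.1 rad/s))), for 0.5 s.
At the end, for the whole second after the job is handed in: One lid (the one whose hinge bore the push) stands by itself at 15 to 35 degrees, the other is shut (within 3 degrees), both untouched and at rest (((angle between lid_a's own z axis and vertical between 0.26 and 0.62 rad and angle between lid_b's own z axis and vertical below 0.05 rad and angular speed of each of lid_a, lid_b below 0.05 rad/s and contact force between the fingers and lid_a below 0.1 N and contact force between the fingers and lid_b below 0.1 N) or (angle between lid_b's own z axis and vertical between 0.26 and 0.62 rad and angle between lid_a's own z axis and vertical below 0.05 rad and angular speed of each of lid_b, lid_a below 0.05 rad/s and contact force between the fingers and lid_a below 0.1 N and contact force between the fingers and lid_b below 0.1 N))).
It fails at once if a lid is flung up or slammed (turns faster than 3 rad/s) (angular speed of any of lid_a, lid_b above 3 rad/s).
It fails at once if the wear plate, edge finder, pin vise or protractor head is moved by more than 15 mm (distance of any of wear_plate, edge_finder, pin_vise, protractor from where it was at the start of the episode above 0.015 m).
It fails at once if the chuck's toggle is moved (value of joint chuck_toggle above 0.15 rad or value of joint chuck_toggle below -0.15 rad).
It also fails if it takes over 72 s, if anything falls off the work surface, if the arm or the gripper's body presses on something with over 40 N, if the wrist force passes 120 N, or if a joint passes its speed limit or range.

## Working session

There is one attempt and no reset: what is moved stays moved. The work goes in short steps, Python scripts to look and compute and a shell command to move; the robot and the scene stay as the last step left them, time stands still between calls to the robot, and variables do not carry over. Pictures are saved under pics/ and viewed, about 8 in all and at most 12, crops included, and the job is handed in when it is done.

```bash
mkdir -p pics; ls; cat > h.py <<'E'
import numpy as np, cv2
from station import arm
def world(p,uv):
    uv=np.atleast_2d(np.array(uv,float))
    n=cv2.undistortPoints(uv.reshape(-1,1,2),np.array(p["mtx"],float),np.array(p["dist_coeffs"],float)).reshape(-1,2)
    z=p["range_z"][np.clip(uv[:,1].round().astype(int),0,399),np.clip(uv[:,0].round().astype(int),0,639)]
    c=np.c_[n[:,0]*z,-n[:,1]*z,-z,np.ones(len(z))]
    w=(np.array(p["pose"])@c.T).T[:,:3]; w[z==0]=np.nan
    return w
E
python3 - <<'E'
from h import *
print(arm.get_state())
for n in ("scene","top"):
    p=arm.grab_frame(n); cv2.imwrite(f"pics/{n}1.png",p["frame"][...,::-1])
    print(n,np.array(p["pose"])[:3,3])
    for t in ("case_a","lid_a","lid_a_bar","chuck","edge_finder","pin_vise","protractor","wear_plate"):
        for d in arm.place_of(p,t):
            uv=np.array(d["position"])*[640,400]
            print(t,round(d["confidence"],2),uv.round(),world(p,uv)[0].round(3))
E
```

```text
pics
{'t': 0.0, 'q': array([ 1.45613256e+00,  3.59380431e-01,  1.10397664e-02, -3.54332262e-04,
       -1.22409562e+00, -2.88138532e-01]), 'qd': array([-0.00012157, -0.00014511, -0.00103084, -0.00025021, -0.00140334,
       -0.00042457]), 'joint_efforts': array([ 1.35931070e-03, -5.82722855e+01,  2.93055564e+01,  6.99740767e+00,
        6.90290850e-03, -1.36928497e-04]), 'eef_pos': array([0.26439063, 0.6204714 , 0.19761784]), 'ee_rot': array([ 1.65857651,  1.56912287, -1.88593911]), 'force': array([-0.31414136,  0.49411984, -1.1390994 ]), 'moment': array([-0.03303676,  0.02083424,  0.00588464]), 'width': 0.08756349944758421}
scene [ 1.11041581 -0.45223447  0.70450402]
case_a 0.98 [247. 312.] [ 0.692 -0.195  0.06 ]
case_a 0.94 [311. 154.] [0.404 0.249 0.05 ]
case_a 0.91 [352. 214.] [0.648 0.135 0.058]
case_a 0.77 [450. 193.] [0.752 0.38  0.042]
lid_a 0.9 [340. 150.] [0.433 0.335 0.036]
lid_a 0.68 [482. 189.] [0.797 0.46  0.036]
lid_a 0.67 [278. 309.] [ 0.725 -0.15   0.058]
lid_a 0.55 [382. 212.] [0.681 0.204 0.044]
lid_a_bar 0.74 [190. 272.] [ 0.55  -0.217  0.069]
chuck 0.79 [339. 292
[... 262 characters left out ...]
.9 [274. 175.] [0.593 0.175 0.064]
case_a 0.71 [429. 157.] [ 0.641 -0.167  0.063]
lid_a 0.95 [423. 116.] [ 0.745 -0.164  0.002]
lid_a 0.94 [206. 242.] [0.442 0.334 0.001]
lid_a 0.67 [160.  80.] [ 0.817  0.453 -0.002]
lid_a 0.58 [263. 136.] [0.68  0.203 0.057]
lid_a_bar 0.85 [451. 201.] [ 0.543 -0.212  0.072]
lid_a_bar 0.67 [427. 118.] [ 0.729 -0.162  0.059]
chuck 0.57 [356. 114.] [ 0.729 -0.001  0.081]
edge_finder 0.46 [348. 226.] [0.484 0.011 0.082]
pin_vise 0.58 [389. 272.] [ 0.382 -0.089  0.008]
protractor 0.95 [314. 262.] [0.4   0.084 0.015]
wear_plate 0.9 [361.  95.] [ 0.772 -0.011  0.079]
wear_plate 0.69 [274. 223.] [0.488 0.17  0.079]
wear_plate 0.44 [430. 156.] [ 0.643 -0.169  0.061]
```

View pics/top1.png

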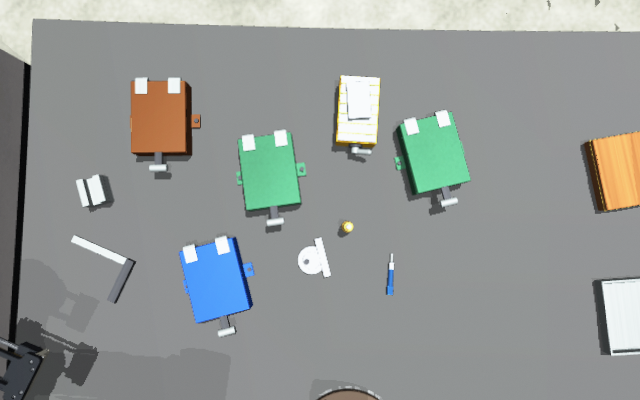

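View pics/scene1.png

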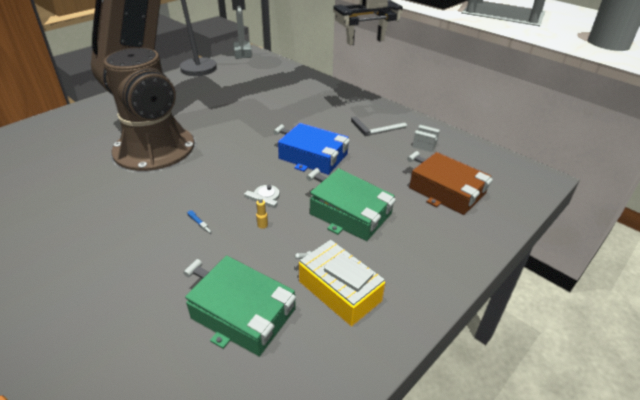

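The top view shows the green cases at about (268,172) and (433,152), with their bars at (275,222) and (449,201). The blue and brown look-alikes, at (215,280) and (160,118), are to be left alone. Next I measure the bars and lid planes.

```bash
cat >> h.py <<'E'
V,U=np.mgrid[0:400,0:640]
# rough bar, case centre
ROUGH={"L":((0.488,0.168),(0.60,0.18)),"R":((0.541,-0.212),(0.65,-0.178))}
def measure(p=None,which="LR"):
    p=p or arm.grab_frame("top")
    W=world(p,np.c_[U.ravel(),V.ravel()]); C=p["frame"].reshape(-1,3).astype(int)
    green=(C[:,1]>C[:,0]+25)&(C[:,1]>C[:,2]+15)
    for k in which:
        b,c=map(np.array,ROUGH[k])
        d=W[:,:2]-c
        g=green&(np.hypot(*d.T)<.14)&(W[:,2]>.045)
        P=W[g]
        h=cv2.minAreaRect((P[:,:2]*1000).astype(np.float32))
        A=np.c_[P[:,:2],np.ones(len(P))]
        co=np.linalg.lstsq(A,P[:,2],rcond=None)[0]
        r=abs(A@co-P[:,2])<.006; co=np.linalg.lstsq(A[r],P[r,2],rcond=None)[0]
        s=(np.hypot(*(W[:,:2]-b).T)<.06)&(W[:,2]>.05)&~green&(C.max(1)-C.min(1)<40)&(C.mean(1)>110)
        B=W[s]; m=cv2.minAreaRect((B[:,:2]*1000).astype(np.float32))
        print(k,"lid rect",np.round(h[0]),np.round(h[1]),round(h[2],1),"plane slope",np.degrees(np.arctan(np.hypot(*co[:2]))).round(1),"updir",np.degrees(np.arctan2(co[1],co[0])).round(),
          "| bar",len(B),np.round(m[0]),np.round(m[1]),round(m[2],1),"mean",B.mean(0).round(4),"ztop",np.percentile(B[:,2],90).round(4))
E
python3 - <<'E'
from h import *
measure()
E
```

```text
L lid rect [602. 189.] [161. 120.] 9.3 plane slope 4.3 updir -172.0 | bar 204 [504. 173.] [43. 36.] 8.8 mean [0.4995 0.1713 0.0738] ztop 0.078
R lid rect [ 652. -178.] [161. 120.] 14.7 plane slope 3.3 updir -163.0 | bar 209 [ 558. -217.] [43. 61.] 12.6 mean [ 0.5509 -0.2059  0.0704] ztop 0.0743
```

```bash
cat >> h.py <<'E'
from scipy.spatial.transform import Rotation as Ro
def goal(pos,yaw,tilt=0):
    """rows from now to TCP pos; jaws along lid y, tool down tilted with lid by tilt"""
    s=arm.get_state(); R=Ro.from_euler("xyz",s["ee_rot"])
    L=Ro.from_euler("z",yaw,degrees=True)*Ro.from_euler("y",tilt,degrees=True)
    best=None
    for f in (1,-1):
        T=L*Ro.from_matrix(np.array([[0,0,-f],[0,f,0],[-1,0,0]]).T.T if 0 else np.c_[[0,0,-1],[0,f,0],[f,0,0]])
        w=np.degrees((T*R.inv()).as_rotvec())
        if best is None or np.linalg.norm(w)<np.linalg.norm(best): best=w
    d=np.array(pos)-s["eef_pos"]
    print("t",round(s["t"],2),"shift units",(d/.03).round(2),"turn units",(best/5).round(2),"q6",s["q"].round(2)[5],"F",s["force"].round(2),"w",round(s["width"],4))
E
python3 - <<'E'
from h import *
goal([.489,.171,.15],8.7)
goal([.489,.171,.05],8.7)
E
```

```text
t 0.95 shift units [  7.48 -15.    -1.62] turn units [-0.   -0.    6.36] q6 -0.29 F [-0.47 -0.58 -0.24] w 0.0879
t 0.95 shift units [  7.48 -15.    -4.95] turn units [-0.   -0.    6.36] q6 -0.29 F [-0.47 -0.58 -0.24] w 0.0879
```

```bash
python3 -m inch '.47 -.94 0 0 0 .4;.47 -.94 0 0 0 .4;.47 -.94 0 0 0 .4;.47 -.94 0 0 0 .4;.47 -.94 0 0 0 .4;.47 -.94 0 0 0 .4;.47 -.94 0 0 0 .4;.47 -.94 0 0 0 .4'; python3 -m inch '.47 -.94 0 0 0 .4;.47 -.94 0 0 0 .4;.47 -.94 0 0 0 .4;.47 -.94 0 0 0 .4;.47 -.94 0 0 0 .4;.47 -.94 0 0 0 .4;.47 -.94 0 0 0 .4;.47 -.94 0 0 0 .4;0 0 0 0 0 0;0 0 0 0 0 0'
python3 - <<'E'
from h import *
goal([.489,.171,.05],8.7)
p=arm.grab_frame("scene"); cv2.imwrite("pics/scene2.png",p["frame"][...,::-1])
E
```

```text
t: 1.95
eef_pos: [0.3778, 0.3945, 0.1988]
ee_rot: [-1.89, 1.57, 1.129]
force: [-0.0, 0.1, -0.4]
width: 0.0877
t: 3.2
eef_pos: [0.4902, 0.1698, 0.1986]
ee_rot: [-2.293, 1.571, 1.003]
force: [-0.2, -0.3, 0.1]
width: 0.0875
t 3.2 shift units [-0.04  0.04 -4.95] turn units [-0.    0.   -0.03] q6 1.01 F [-0.18 -0.29  0.1 ] w 0.0875
```

View pics/scene2.png

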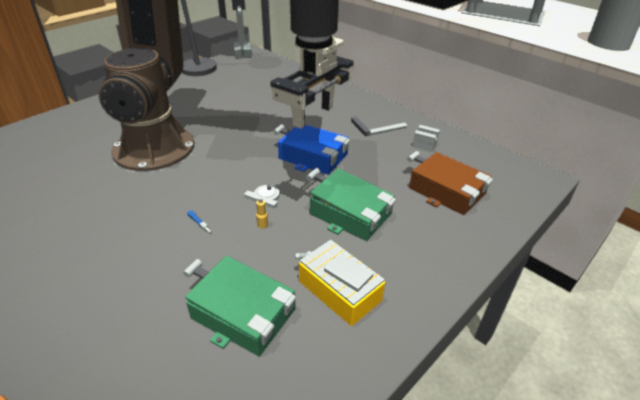

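The gripper hangs above case L's bar, with the fingertips at about (315,100) and the bar at (315,175). I'll descend and pinch.

```bash
python3 -m inch '0 0 -.8 0 0 0;0 0 -.8 0 0 0;0 0 -.8 0 0 0;0 0 -.8 0 0 0;0 0 -.8 0 0 0;0 0 -.6 0 0 0;0 0 -.35 0 0 0;0 0 0 0 0 0'; python3 -m inch '0 0 0 0 0 0;0 0 0 0 0 0;0 0 0 0 0 0;0 0 0 0 0 0;0 0 0 0 0 0;0 0 0 0 0 0' 0 40
```

```text
t: 4.25
eef_pos: [0.4898, 0.17, 0.0496]
ee_rot: [0.533, 1.57, -2.452]
force: [0.5, -0.6, -0.1]
width: 0.0875
t: 5.0
eef_pos: [0.4902, 0.1697, 0.0501]
ee_rot: [-1.078, 1.571, 2.22]
force: [-0.9, -0.3, 0.7]
width: 0.0333
```

```bash
python3 -m inch '.03 .005 .235 0 0 0;.03 .005 .235 0 0 0;.05 .007 .23 0 0 0;.05 .007 .23 0 0 0;.065 .01 .23 0 0 0;.065 .01 .23 0 0 0;.075 .012 .225 0 0 0;.075 .012 .225 0 0 0;.1 .015 .23 0 0 0;.1 .015 .23 0 0 0;0 0 0 0 0 0;0 0 0 0 0 0'
python3 - <<'E'
from h import *
p=arm.grab_frame("scene"); cv2.imwrite("pics/scene3.png",p["frame"][100:300,180:480,::-1].repeat(2,0).repeat(2,1))
E
```

```text
t: 6.5
eef_pos: [0.5092, 0.1726, 0.1189]
ee_rot: [0.157, 1.57, -2.829]
force: [-0.0, 1.4, 0.2]
width: 0.0005
```

View pics/scene3.png

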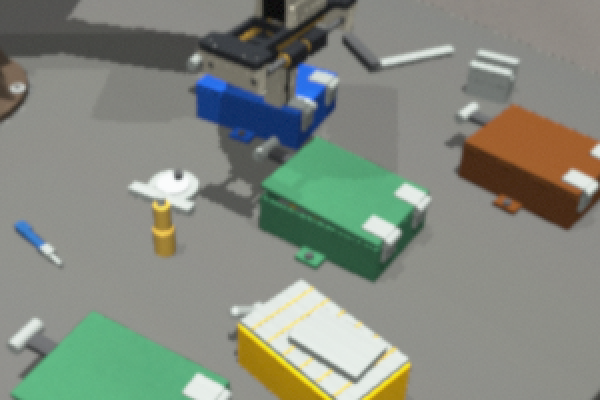

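Missed: the fingers are shut at width 0. The lid at (345,185) in the crop seems hardly raised, and its bar at (272,150) is free. I'll open the fingers, remeasure, and check where they are relative to the bar.

```bash
python3 -m inch '-.6 0 .5 0 0 0;-.7 0 .5 0 0 0;-.7 0 .5 0 0 0;-.7 0 0 0 0 0;-.7 0 0 0 0 0;-.5 0 0 0 0 0;0 0 0 0 0 0' 1
python3 - <<'E'
from h import *
for n in("top","scene"):
    p=arm.grab_frame(n)
    try: measure(p,"L")
    except Exception as e: print(e)
    for d in arm.place_of(p,"lid_a_bar"):
        uv=np.array(d["position"])*[640,400]; print(n,d["confidence"],uv.round(),world(p,uv)[0].round(4))
    W=world(p,np.c_[U.ravel(),V.ravel()]).reshape(400,640,3)
    # bar-only: points 
    L=Ro.from_euler("z",8.7,degrees=True).as_matrix()
    X=(W-[.602,.189,0])@L
    m=(X[...,0]<-.085)&(X[...,0]>-.14)&(abs(X[...,1])<.035)&(X[...,2]>.045)&(X[...,2]<.11)
    Q=X[m]; print(n,len(Q))
    for a in np.arange(-.135,-.08,.005):
        q=Q[(Q[:,0]>=a)&(Q[:,0]<a+.005)]
        if len(q): print(round(a,3),len(q),q[:,1].min().round(3),q[:,1].max().round(3),q[:,2].max().round(3))
    cv2.imwrite(f"pics/{n}4.png",cv2.resize(p["frame"][140:290,180:430,::-1] if n=="top" else p["frame"][120:270,240:490,::-1],None,fx=3,fy=3))
E
```

```text
t: 7.42
eef_pos: [0.3915, 0.1726, 0.1639]
ee_rot: [-1.306, 1.571, 1.992]
force: [-0.2, 0.3, 0.7]
width: 0.0649
L lid rect [602. 189.] [161. 120.] 9.3 plane slope 4.2 updir -171.0 | bar 513 [476. 177.] [97. 53.] 9.6 mean [0.4624 0.1698 0.3788] ztop 0.6315
top 0.91 [448. 202.] [ 0.5416 -0.2063  0.0727]
top 190
-0.125 10 -0.019 0.016 0.077
-0.12 38 -0.019 0.015 0.081
-0.115 38 -0.019 0.015 0.082
-0.11 35 -0.018 0.017 0.079
-0.105 16 -0.008 0.006 0.075
-0.1 17 -0.009 0.006 0.076
-0.095 18 -0.01 0.006 0.075
-0.09 18 -0.009 0.006 0.074
L lid rect [602. 188.] [161. 124.] 9.6 plane slope 4.5 updir -178.0 | bar 159 [476. 172.] [38. 93.] 83.3 mean [0.4804 0.1698 0.1444] ztop 0.354
scene 0.63 [191. 270.] [ 0.5482 -0.2142  0.0705]
scene 145
-0.125 3 -0.02 -0.003 0.072
-0.12 17 -0.02 0.016 0.077
-0.115 32 -0.021 0.018 0.078
-0.11 39 -0.019 0.016 0.076
-0.105 13 -0.021 0.008 0.075
-0.1 16 -0.009 0.007 0.073
-0.095 9 -0.009 0.005 0.072
-0.09 16 -0.01 0.009 0.073
```

View pics/top4.png

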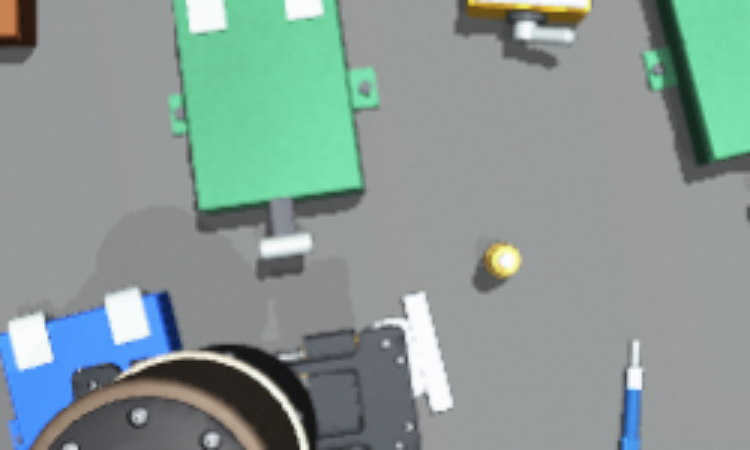

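The bar is intact at local x −116 mm, and my grasp was within 3 mm of it. The fingers had probably only just touched when I lifted. I'll retry with 60 N, a longer wait, and a small test lift.

```bash
python3 -m inch '.8 0 0 0 0 0;.8 0 -.4 0 0 0;.8 0 -.6 0 0 0;.8 -.08 -.8 0 0 0;0 0 -.8 0 0 0;0 0 -.8 0 0 0;0 0 -.55 0 0 0;0 0 0 0 0 0' 1 60; python3 -m inch '0 0 0 0 0 0;0 0 0 0 0 0;0 0 0 0 0 0;0 0 0 0 0 0;0 0 0 0 0 0;0 0 0 0 0 0;0 0 0 0 0 0;0 0 0 0 0 0' 0 60;  python3 -m inch '0 0 0 0 0 0;0 0 0 0 0 0'
```

```text
t: 8.62
eef_pos: [0.4879, 0.1694, 0.044]
ee_rot: [0.541, 1.567, -2.446]
force: [-0.5, -0.3, -0.2]
width: 0.0877
t: 9.62
eef_pos: [0.4884, 0.1705, 0.0456]
ee_rot: [-1.953, 1.57, 1.344]
force: [-1.3, 2.1, -0.3]
width: 0.0325
t: 9.88
eef_pos: [0.4884, 0.1705, 0.0456]
ee_rot: [-1.916, 1.571, 1.381]
force: [-1.3, 2.9, 0.3]
width: 0.0329
```

```bash
python3 -m inch '.02 .003 .15 0 0 0;.02 .003 .15 0 0 0;0 0 0 0 0 0'; python3 -m inch '.05 .007 .23 0 0 0;.05 .007 .23 0 0 0;0 0 0 0 0 0'
```

```text
t: 10.25
eef_pos: [0.4899, 0.1707, 0.0551]
ee_rot: [-2.568, 1.57, 0.73]
force: [-1.7, 3.5, 0.7]
width: 0.0325
t: 10.62
eef_pos: [0.4928, 0.1712, 0.0689]
ee_rot: [-2.498, 1.57, 0.799]
force: [-2.1, 4.6, -0.8]
width: 0.0324
```

```bash
python3 - <<'E'
from h import *
p=arm.grab_frame("scene"); cv2.imwrite("pics/scene5.png",cv2.resize(p["frame"][60:260,220:460,::-1],None,fx=3,fy=3))
measure(p,"L"); print(arm.get_state()["force"])
E
```

```text
L lid rect [603. 189.] [163. 124.] 9.1 plane slope 11.2 updir -175.0 | bar 554 [510. 162.] [107.  68.] 61.7 mean [0.5168 0.1632 0.3031] ztop 0.4277
[-1.0260867   4.81181717  0.81799886]
```

View pics/scene5.png

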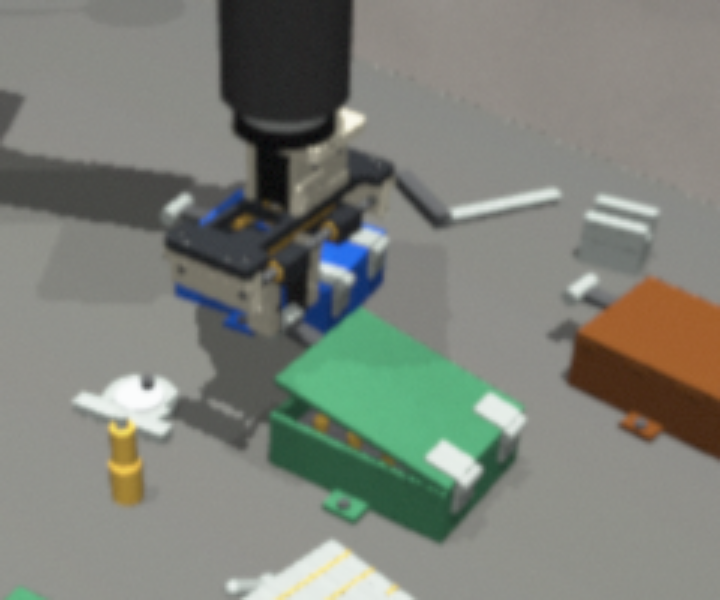

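The lid follows: it is at about 11° with the bar in the fingers at (290,310) in the crop. I'll continue to about 26°.

```bash
python3 -m inch '.05 .008 .23 0 0 0;.06 .01 .23 0 0 0;.07 .01 .23 0 0 0;.08 .012 .23 0 0 0;.09 .013 .23 0 0 0;.1 .014 .23 0 0 0;.1 .015 .2 0 0 0;0 0 0 0 0 0;0 0 0 0 0 0'; python3 - <<'E'
from h import *
p=arm.grab_frame("scene"); measure(p,"L"); s=arm.get_state();print(s["eef_pos"],s["force"])
E
```

```text
t: 11.8
eef_pos: [0.5111, 0.1742, 0.1162]
ee_rot: [-2.869, 1.567, 0.428]
force: [6.0, 4.6, -4.1]
width: 0.0315
L lid rect [602. 189.] [164. 124.] 9.4 plane slope 25.0 updir -175.0 | bar 284 [516. 158.] [101.  62.] 54.4 mean [0.5207 0.1597 0.2971] ztop 0.4746
[0.51107104 0.1741855  0.11618416] [ 6.03418943  4.16242349 -3.70722146]
```

```bash
python3 -m inch '0 0 0 0 0 0;0 0 0 0 0 0;0 0 0 0 0 0;0 0 0 0 0 0;0 0 0 0 0 0;0 0 .8 0 0 0;0 0 .9 0 0 0;0 0 .9 0 0 0;0 0 .9 0 0 0;0 0 0 0 0 0' 1 60; python3 - <<'E'
from h import *
p=arm.grab_frame("scene"); measure(p,"L")
goal([.541,-.207,.042],14.7)
E
```

```text
t: 13.1
eef_pos: [0.5102, 0.1739, 0.223]
ee_rot: [-2.761, 1.567, 0.536]
force: [-0.1, -0.0, -0.3]
width: 0.0877
L lid rect [603. 189.] [165. 124.] 9.3 plane slope 25.0 updir -174.0 | bar 291 [513. 165.] [103.  68.] 74.7 mean [0.5217 0.1693 0.2951] ztop 0.406
t 13.15 shift units [  1.05 -12.69  -5.98] turn units [-0.01  0.01  1.16] q6 1.03 F [ 0.28  0.49 -0.73] w 0.0879
```

```bash
python3 -m inch '.08 -.91 0 0 0 .08;.08 -.91 0 0 0 .08;.08 -.91 0 0 0 .08;.08 -.91 0 0 0 .08;.08 -.91 0 0 0 .08;.08 -.91 0 0 0 .08;.08 -.91 0 0 0 .08;.08 -.91 0 0 0 .08;.08 -.91 0 0 0 .08;.08 -.91 0 0 0 .08;.08 -.91 0 0 0 .08;.08 -.91 0 0 0 .08'; python3 -m inch '.05 -.91 0 0 0 .1;.04 -.86 0 0 0 .1;0 0 0 0 0 0;0 0 0 0 0 0' ;python3 - <<'E'
from h import *
goal([.541,-.207,.042],14.7)
E
```

```text
t: 14.65
eef_pos: [0.5373, -0.1551, 0.2195]
ee_rot: [-0.328, 1.569, 3.054]
force: [0.7, -0.1, 0.1]
width: 0.0876
t: 15.15
eef_pos: [0.5401, -0.2071, 0.2198]
ee_rot: [-0.494, 1.569, 2.903]
force: [-0.5, -0.2, -0.3]
width: 0.0873
t 15.15 shift units [ 0.03  0.   -5.93] turn units [-0.   -0.02  0.  ] q6 1.86 F [-0.52 -0.17 -0.28] w 0.0873
```

```bash
python3 -m inch '.03 0 -.9 0 0 0;0 0 -.9 0 0 0;0 0 -.9 0 0 0;0 0 -.9 0 0 0;0 0 -.9 0 0 0;0 0 -.8 0 0 0;0 0 -.6 0 0 0;0 0 0 0 0 0'; python3 -m inch '0 0 0 0 0 0;0 0 0 0 0 0;0 0 0 0 0 0;0 0 0 0 0 0;0 0 0 0 0 0;0 0 0 0 0 0;0 0 0 0 0 0;0 0 0 0 0 0;0 0 0 0 0 0;0 0 0 0 0 0' 0 60; python3 -m inch '.02 .004 .15 0 0 0;.02 .004 .15 0 0 0;.03 .008 .23 0 0 0;.04 .01 .23 0 0 0;.05 .012 .23 0 0 0;0 0 0 0 0 0'; python3 - <<'E'
from h import *
p=arm.grab_frame("scene"); measure(p,"R")
E
```

```text
t: 16.15
eef_pos: [0.5403, -0.2064, 0.0424]
ee_rot: [-0.359, 1.568, 3.04]
force: [-0.1, -0.2, 0.4]
width: 0.0877
t: 17.4
eef_pos: [0.5428, -0.2077, 0.045]
ee_rot: [2.57, 1.568, -0.314]
force: [0.2, -0.4, 5.4]
width: 0.0007
t: 18.15
eef_pos: [0.5469, -0.2062, 0.0742]
ee_rot: [2.77, 1.569, -0.114]
force: [0.8, 0.6, 0.9]
width: 0.0002
R lid rect [ 650. -178.] [164. 123.] 14.8 plane slope 3.3 updir -174.0 | bar 1451 [ 558. -210.] [ 83. 114.] 6.1 mean [ 0.5724 -0.2111  0.3002] ztop 0.433
```

The fingers shut fully, so R's bar was missed. I'll retreat and profile R's bar more carefully.

```bash
python3 -m inch '0 0 .9 0 0 0;0 0 .9 0 0 0;0 0 .6 0 0 0;-.8 0 0 0 0 0;-.9 0 0 0 0 0;-.9 0 0 0 0 0;-.9 0 0 0 0 0;-.4 0 0 0 0 0;0 0 0 0 0 0' 1
cat >> h.py <<'E'
GEO={"L":([.602,.189,0],9.0),"R":([.652,-.178,0],14.7)}
def profile(k,p,zmax=.11):
    c,y=GEO[k]; L=Ro.from_euler("z",y,degrees=True).as_matrix()
    W=world(p,np.c_[U.ravel(),V.ravel()]); X=(W-c)@L
    g=p["frame"].reshape(-1,3).astype(int); grn=(g[:,1]>g[:,0]+25)&(g[:,1]>g[:,2]+15)
    Q=X[(X[:,0]<-.06)&(X[:,0]>-.15)&(abs(X[:,1])<.04)&(X[:,2]>.045)&(X[:,2]<zmax)&~grn]
    for a in np.arange(-.15,-.06,.004):
        q=Q[(Q[:,0]>=a)&(Q[:,0]<a+.004)]
        if len(q): print(round(a,3),len(q),q[:,1].min().round(3),q[:,1].max().round(3),"z",np.median(q[:,2]).round(3),q[:,2].max().round(3))
    b=Q[abs(Q[:,1])>.010]; m=np.r_[(b[:,:2].max(0)+b[:,:2].min(0))/2,0]
    mm=np.r_[np.median(b[:,:2],0),0]
    print("bar local",m.round(4),mm.round(4),"world",(np.array(c)+L@m).round(4),(np.array(c)+L@mm).round(4))
E
python3 - <<'E'
from h import *
for n in("top","scene"):
    p=arm.grab_frame(n); print(n); profile("R",p)
    if n=="top": measure(p,"R")
    cv2.imwrite(f"pics/{n}6.png",cv2.resize(p["frame"][90:290,230:480,::-1] if n=="top" else p["frame"][200:360,140:340,::-1],None,fx=3,fy=3))
E
```

```text
t: 19.32
eef_pos: [0.4292, -0.2063, 0.1457]
ee_rot: [2.794, 1.57, -0.091]
force: [0.8, -0.9, 0.3]
width: 0.0841
top
-0.126 3 -0.005 0.012 z 0.067 0.069
-0.122 32 -0.018 0.017 z 0.07 0.075
-0.118 33 -0.018 0.018 z 0.073 0.078
-0.114 33 -0.017 0.018 z 0.072 0.076
-0.11 32 -0.018 0.016 z 0.068 0.074
-0.106 15 -0.008 0.007 z 0.068 0.072
-0.102 15 -0.009 0.008 z 0.069 0.072
-0.098 16 -0.007 0.008 z 0.068 0.071
-0.094 14 -0.008 0.006 z 0.068 0.072
-0.09 16 -0.008 0.008 z 0.066 0.07
-0.086 14 -0.009 0.007 z 0.066 0.07
-0.082 23 -0.039 0.03 z 0.064 0.071
bar local [-0.1012 -0.0043  0.    ] [-0.1132 -0.01    0.    ] world [ 0.5552 -0.2078  0.    ] [ 0.5451 -0.2164  0.    ]
R lid rect [ 652. -178.] [161. 121.] 14.9 plane slope 3.1 updir -163.0 | bar 219 [ 539. -207.] [ 44. 109.] 74.5 mean [ 0.5499 -0.2059  0.0755] ztop 0.0738
scene
-0.122 9 -0.019 0.001 z 0.069 0.071
-0.118 32 -0.019 0.018 z 0.071 0.073
-0.114 45 -0.019 0.02 z 0.071 0.073
-0.11 58 -0.018 0.019 z 0.068 0.073
-0.106 30 -0.018 0.018 z 0.068 0.07
-0.102 17 -0.008 0.01 z 0.067 0.069
-0.098 20 -0.008 0.007 z 0.067 0.069
-0.094 18 -0.008 0.009 z 0.067 0.069
-0.09 17 -0.008 0.007 z 0.066 0.068
-0.086 14 -0.008 0.009 z 0.065 0.068
-0.082 9 -0.008 0.007 z 0.066 0.069
bar local [-0.113   0.0002  0.    ] [-0.1105 -0.0119  0.    ] world [ 0.5426 -0.2065  0.    ] [ 0.5482 -0.2176  0.    ]
```

View pics/top6.png

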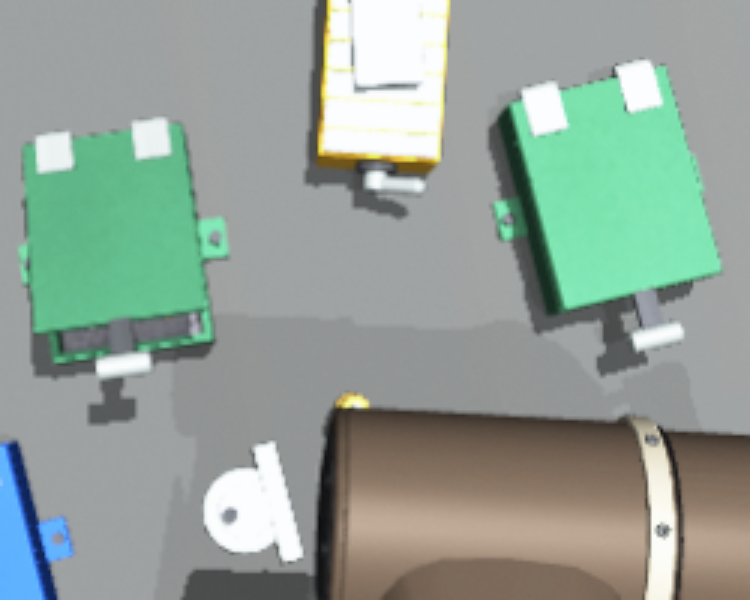

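R's bar centre is at (0.540,−0.207), so the position was right. The fingers must have squeezed past the bar ends at 60 N. The picture also shows L standing at 25°, with its bar at (123,363). I'll retry with a gentler grip, centred on the bar.

```bash
python3 -m inch '.8 0 0 0 0 0;.9 0 0 0 0 0;.9 0 -.3 0 0 0;.9 -.03 -.6 0 0 0;.2 0 -.9 0 0 0;0 0 -.9 0 0 0;0 0 -.63 0 0 0;0 0 0 0 0 0' 1 25;  python3 -m inch '0 0 0 0 0 0;0 0 0 0 0 0;0 0 0 0 0 0;0 0 0 0 0 0;0 0 0 0 0 0;0 0 0 0 0 0;0 0 0 0 0 0' 0 25;python3 -m inch '0 0 0 0 0 0;0 0 0 0 0 0'; python3 - <<'E'
from h import *
goal([.5403,-.2073,.046],14.7); 
p=arm.grab_frame("scene"); cv2.imwrite("pics/scene7.png",cv2.resize(p["frame"][200:360,110:310,::-1],None,fx=4,fy=3.75))
E
```

```text
t: 20.42
eef_pos: [0.5398, -0.207, 0.0436]
ee_rot: [-0.301, 1.567, 3.097]
force: [-0.0, 0.5, -0.3]
width: 0.0877
t: 21.3
eef_pos: [0.5403, -0.2071, 0.0455]
ee_rot: [-0.412, 1.571, 2.987]
force: [-0.2, 0.7, 0.4]
width: 0.0232
t: 21.55
eef_pos: [0.5403, -0.2071, 0.0455]
ee_rot: [-0.592, 1.571, 2.807]
force: [0.6, -0.4, -0.5]
width: 0.0037
t 21.55 shift units [-0.   -0.01  0.02] turn units [-0. -0. -0.] q6 1.86 F [ 0.6  -0.39 -0.52] w 0.0037
```

View pics/scene7.png

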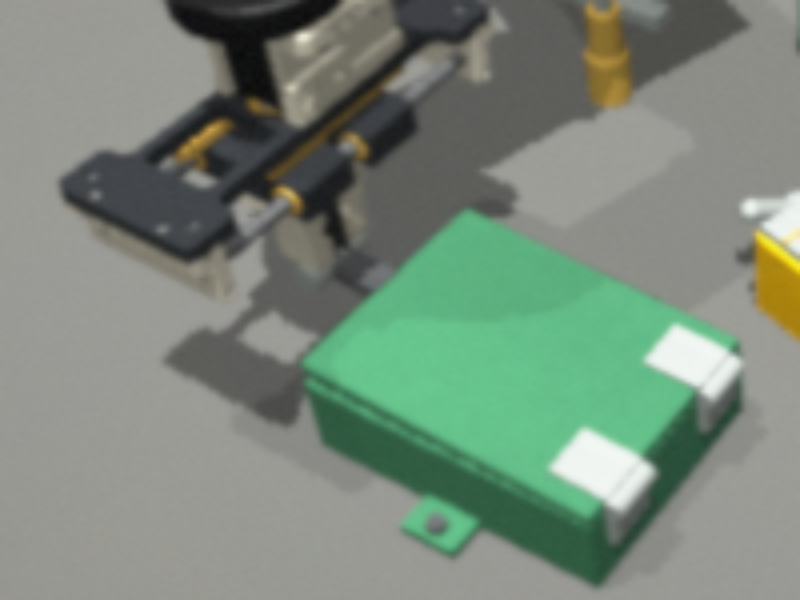

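The closing speed shows the fingers met nothing. All grasps fit if the real fingertips sit about 15–20 mm higher than reported. I'll open, go 15 mm lower and close again.

```bash
python3 -m inch '0 0 0 0 0 0;0 0 0 0 0 0;0 0 0 0 0 0;0 0 0 0 0 0;0 0 0 0 0 0;0 0 0 0 0 0;0 0 -.25 0 0 0;0 0 -.25 0 0 0;0 0 0 0 0 0' 1 40;  python3 -m inch '0 0 0 0 0 0;0 0 0 0 0 0;0 0 0 0 0 0;0 0 0 0 0 0;0 0 0 0 0 0;0 0 0 0 0 0;0 0 0 0 0 0;0 0 0 0 0 0' 0 40
```

```text
t: 22.72
eef_pos: [0.5395, -0.207, 0.0295]
ee_rot: [-0.348, 1.569, 3.051]
force: [-0.2, 0.3, -0.8]
width: 0.085
t: 23.72
eef_pos: [0.5402, -0.2068, 0.0306]
ee_rot: [-1.387, 1.57, 2.011]
force: [-1.0, 4.2, 2.1]
width: 0.0357
```

```bash
python3 -m inch '.02 .006 .24 0 0 0;.03 .008 .24 0 0 0;.04 .01 .24 0 0 0;0 0 0 0 0 0' - 50; python3 -m inch '.05 .013 .24 0 0 0;.06 .016 .24 0 0 0;.07 .018 .24 0 0 0;.08 .021 .24 0 0 0;.09 .024 .24 0 0 0;.1 .025 .24 0 0 0;.11 .028 .24 0 0 0;0 0 0 0 0 0;0 0 0 0 0 0'; python3 - <<'E'
from h import *
p=arm.grab_frame("scene"); measure(p,"R"); s=arm.get_state();print(s["eef_pos"],s["force"],s["width"])
E
```

```text
t: 24.22
eef_pos: [0.5428, -0.2061, 0.0518]
ee_rot: [-0.762, 1.57, 2.636]
force: [2.4, 3.8, -6.6]
width: 0.0355
t: 25.35
eef_pos: [0.5595, -0.2018, 0.1035]
ee_rot: [-1.193, 1.571, 2.206]
force: [-2.5, 4.7, -8.1]
width: 0.0354
R lid rect [ 652. -178.] [163. 122.] 14.6 plane slope 24.7 updir -168.0 | bar 911 [ 571. -213.] [109.  60.] 81.8 mean [ 0.5779 -0.213   0.281 ] ztop 0.4593
[ 0.559531   -0.20172448  0.10350778] [-2.17184538  5.99618251 -6.74151636] 0.035386181078243074
```

R is at 24.7° and took about 8 N against about 4 N for L, so R is probably the sound one. I'll release it and check both.

```bash
python3 -m inch '0 0 0 0 0 0;0 0 0 0 0 0;0 0 0 0 0 0;0 0 0 0 0 0;0 0 0 0 0 0;0 0 .8 0 0 0;0 0 .9 0 0 0;0 0 .9 0 0 0;0 0 .9 0 0 0;0 0 .3 0 0 0;0 0 0 0 0 0;0 0 0 0 0 0' 1 20; python3 - <<'E'
from h import *
p=arm.grab_frame("scene"); measure(p); profile("R",p,.16); s=arm.get_state();print(s["t"],s["eef_pos"],s["force"],s["width"])
GEO
E
```

```text
t: 26.9
eef_pos: [0.5592, -0.2019, 0.2153]
ee_rot: [-0.477, 1.569, 2.921]
force: [0.1, 0.0, 0.0]
width: 0.0874
L lid rect [602. 189.] [165. 123.] 8.9 plane slope 25.1 updir -175.0 | bar 121 [522. 171.] [38. 35.] 72.5 mean [0.5199 0.1734 0.138 ] ztop 0.1458
R lid rect [ 653. -178.] [164. 123.] 14.4 plane slope 24.7 updir -168.0 | bar 835 [ 569. -209.] [ 63. 111.] 0.9 mean [ 0.5783 -0.2054  0.3066] ztop 0.4078
-0.102 15 -0.018 0.017 z 0.141 0.143
-0.098 38 -0.018 0.018 z 0.143 0.144
-0.094 48 -0.018 0.018 z 0.142 0.145
-0.09 76 -0.018 0.019 z 0.138 0.144
-0.086 28 -0.012 0.009 z 0.134 0.139
-0.082 25 -0.009 0.008 z 0.133 0.135
-0.078 20 -0.008 0.006 z 0.13 0.132
-0.074 28 -0.009 0.009 z 0.128 0.131
-0.07 24 -0.009 0.007 z 0.126 0.129
-0.066 18 -0.008 0.008 z 0.125 0.129
-0.062 1 -0.002 -0.002 z 0.126 0.126
bar local [-0.0937  0.0004  0.    ] [-0.0919 -0.0127  0.    ] world [ 0.5613 -0.2014  0.    ] [ 0.5663 -0.2136  0.    ]
26.95 [ 0.55916898 -0.20191133  0.2152411 ] [ 1.64061421 -0.3802763   0.2846937 ] 0.0880294314388358
```

Both lids stand, L at 25.1° and R at 24.7°. I'll close the fingers and press R's bar (top at z≈0.143) in small steps.

```bash
python3 -m inch '.05 0 -.6 0 0 0;0 0 -.6 0 0 0;0 0 -.4 0 0 0;0 0 -.2 0 0 0;0 0 0 0 0 0;0 0 0 0 0 0;0 0 0 0 0 0;0 0 0 0 0 0;0 0 0 0 0 0;0 0 0 0 0 0' 0 20; python3 -m inch '0 0 -.15 0 0 0;0 0 -.15 0 0 0;0 0 -.1 0 0 0;0 0 0 0 0 0'; python3 -m inch '0 0 -.1 0 0 0;0 0 -.1 0 0 0;0 0 0 0 0 0'
```

```text
t: 28.2
eef_pos: [0.5613, -0.202, 0.1626]
ee_rot: [2.934, 1.571, 0.05]
force: [-0.2, -0.4, -1.0]
width: 0.0005
t: 28.7
eef_pos: [0.5611, -0.202, 0.1501]
ee_rot: [-0.312, 1.57, 3.086]
force: [-0.6, 0.3, -0.1]
width: 0.0002
t: 29.08
eef_pos: [0.5611, -0.202, 0.1442]
ee_rot: [-0.414, 1.57, 2.985]
force: [0.1, -0.4, -0.3]
width: 0.0001
```

```bash
python3 -m inch '0 0 -.1 0 0 0;0 0 0 0 0 0'; python3 -m inch '0 0 -.1 0 0 0;0 0 0 0 0 0';python3 -m inch '0 0 -.1 0 0 0;0 0 0 0 0 0'
```

```text
t: 29.32
eef_pos: [0.5611, -0.202, 0.1413]
ee_rot: [-0.449, 1.57, 2.949]
force: [-0.2, -0.5, 0.0]
width: 0.0001
t: 29.58
eef_pos: [0.5611, -0.202, 0.1383]
ee_rot: [-0.419, 1.57, 2.98]
force: [1.0, -0.2, 0.6]
width: 0.0006
t: 29.82
eef_pos: [0.5611, -0.202, 0.1353]
ee_rot: [-0.42, 1.57, 2.979]
force: [0.1, 0.7, -0.5]
width: 0.0006
```

```bash
python3 -m inch '0 0 -.1 0 0 0;0 0 0 0 0 0'; python3 -m inch '0 0 -.1 0 0 0;0 0 0 0 0 0';python3 -m inch '0 0 -.07 0 0 0;0 0 0 0 0 0'
```

```text
t: 30.08
eef_pos: [0.5611, -0.202, 0.1322]
ee_rot: [-0.452, 1.57, 2.947]
force: [-0.7, 0.2, -0.8]
width: 0.0005
t: 30.32
eef_pos: [0.5611, -0.202, 0.1293]
ee_rot: [-0.408, 1.57, 2.99]
force: [-0.1, 0.3, 0.5]
width: 0.0004
t: 30.58
eef_pos: [0.5612, -0.202, 0.1273]
ee_rot: [-0.297, 1.571, 3.102]
force: [-0.1, -0.3, 0.3]
width: 0.0002
```

```bash
python3 -m inch '0 0 -.07 0 0 0;0 0 0 0 0 0'; python3 -m inch '0 0 -.07 0 0 0;0 0 0 0 0 0'; python3 - <<'E'
from h import *
p=arm.grab_frame("scene"); measure(p); cv2.imwrite("pics/scene8.png",cv2.resize(p["frame"][200:360,110:310,::-1],None,fx=4,fy=3.75))
E
```

```text
t: 30.82
eef_pos: [0.5612, -0.202, 0.1252]
ee_rot: [-0.419, 1.57, 2.98]
force: [0.3, -0.7, -0.1]
width: 0.0005
t: 31.08
eef_pos: [0.5612, -0.202, 0.1231]
ee_rot: [-0.372, 1.57, 3.027]
force: [0.2, 0.1, 0.4]
width: 0.0005
L lid rect [603. 189.] [163. 125.] 9.2 plane slope 25.1 updir -174.0 | bar 127 [524. 174.] [34. 39.] 2.7 mean [0.5195 0.1732 0.1385] ztop 0.1457
R lid rect [ 652. -178.] [164. 122.] 14.5 plane slope 24.7 updir -168.0 | bar 752 [ 573. -218.] [108.  57.] 69.8 mean [ 0.5768 -0.215   0.2951] ztop 0.4794
```

View pics/scene8.png

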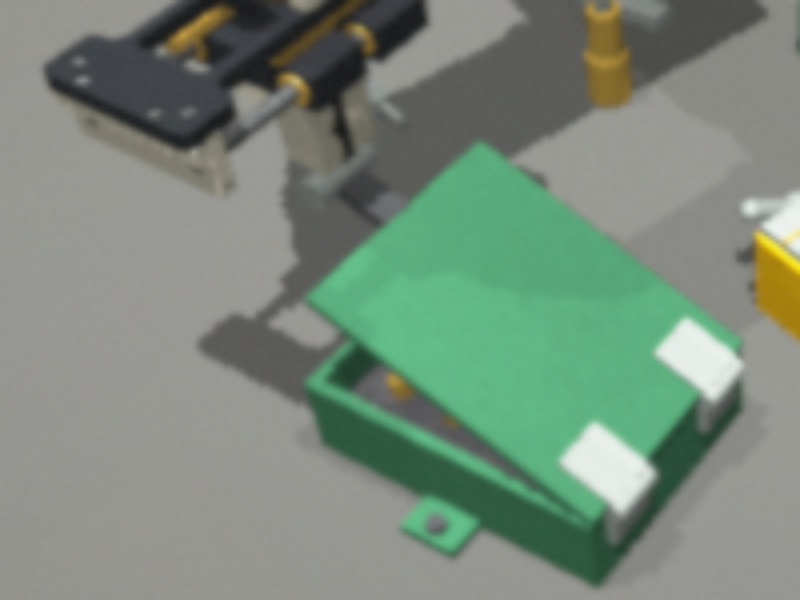

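The closed fingertips are just above R's bar at (340,170) in the crop. They really are about 20 mm higher than reported. I'll go on in small steps.

```bash
python3 -m inch '0 0 -.05 0 0 0;0 0 0 0 0 0'; python3 -m inch '0 0 -.05 0 0 0;0 0 0 0 0 0';python3 -m inch '0 0 -.05 0 0 0;0 0 0 0 0 0'
```

```text
t: 31.38
eef_pos: [0.5612, -0.202, 0.1216]
ee_rot: [-0.418, 1.571, 2.98]
force: [-0.7, 0.4, -0.2]
width: 0.0006
t: 31.62
eef_pos: [0.5612, -0.202, 0.1201]
ee_rot: [-0.509, 1.571, 2.89]
force: [0.6, -0.5, 0.6]
width: 0.0001
t: 31.88
eef_pos: [0.5612, -0.202, 0.1186]
ee_rot: [-0.473, 1.571, 2.926]
force: [0.4, -0.1, 0.7]
width: 0.0005
```

```bash
python3 -m inch '0 0 -.05 0 0 0;0 0 0 0 0 0'; python3 -m inch '0 0 -.05 0 0 0;0 0 0 0 0 0'; python3 - <<'E'
from h import *
p=arm.grab_frame("scene"); measure(p,"R"); print(arm.get_state()["force"])
E
```

```text
t: 32.12
eef_pos: [0.5612, -0.202, 0.1171]
ee_rot: [-0.333, 1.571, 3.065]
force: [-0.2, 0.3, 0.8]
width: 0.0006
t: 32.38
eef_pos: [0.5615, -0.2021, 0.1162]
ee_rot: [2.452, 1.57, -0.433]
force: [-1.0, 0.5, 3.2]
width: 0.0004
R lid rect [ 653. -177.] [163. 123.] 14.3 plane slope 24.7 updir -168.0 | bar 691 [ 573. -216.] [108.  55.] 73.6 mean [ 0.578  -0.2164  0.3007] ztop 0.4727
[-0.76804716  0.3451907   4.09996009]
```

```bash
python3 -m inch '0 0 -.015 0 0 0;0 0 0 0 0 0;0 0 0 0 0 0'; python3 - <<'E'
from h import *
p=arm.grab_frame("scene"); measure(p,"R"); print(arm.get_state()["force"])
E
```

```text
t: 32.8
eef_pos: [0.5615, -0.2021, 0.1161]
ee_rot: [2.402, 1.57, -0.482]
force: [-1.3, 0.7, 6.8]
width: 0.0007
R lid rect [ 653. -177.] [163. 122.] 14.6 plane slope 24.7 updir -168.0 | bar 681 [ 573. -217.] [110.  54.] 72.9 mean [ 0.5776 -0.2166  0.2983] ztop 0.4729
[-1.55944819  1.78514092  6.77369943]
```

R bears about 6.5 N without moving, so it is sound. Now I go to L with the fingers closed.

```bash
python3 -m inch '0 0 .5 0 0 0;0 0 .9 0 0 0;0 0 .9 0 0 0;-.13 .96 .3 0 0 -.09;-.13 .96 0 0 0 -.09;-.13 .96 0 0 0 -.09;-.13 .96 0 0 0 -.09;-.13 .96 0 0 0 -.09;-.13 .96 0 0 0 -.09;-.13 .96 0 0 0 -.09;-.13 .96 0 0 0 -.09;-.13 .96 0 0 0 -.09'; python3 -m inch '-.13 .96 0 0 0 -.09;-.13 .96 0 0 0 -.09;-.13 .96 0 0 0 -.09;-.13 .96 0 0 0 -.09;0 0 -.5 0 0 0;0 0 -.9 0 0 0;0 0 -.5 0 0 0;0 0 0 0 0 0'; python3 - <<'E'
from h import *
goal([.510,.174,.117],9)
p=arm.grab_frame("scene"); measure(p)
E
```

```text
t: 34.35
eef_pos: [0.5261, 0.0581, 0.194]
ee_rot: [-2.904, 1.57, 0.423]
force: [0.1, 0.1, -0.6]
width: 0.0004
t: 35.35
eef_pos: [0.51, 0.1714, 0.1353]
ee_rot: [0.516, 1.568, -2.471]
force: [1.2, 0.4, 0.7]
width: 0.0005
t 35.35 shift units [-0.    0.09 -0.61] turn units [ 0.02 -0.02  0.03] q6 1.04 F [1.16 0.39 0.68] w 0.0005
L lid rect [603. 189.] [165. 124.] 8.7 plane slope 25.1 updir -174.0 | bar 227 [518. 158.] [102.  59.] 56.1 mean [0.5224 0.1675 0.2511] ztop 0.3216
R lid rect [ 653. -178.] [163. 123.] 14.9 plane slope 24.7 updir -168.0 | bar 268 [ 573. -200.] [40. 37.] 11.4 mean [ 0.5692 -0.2007  0.136 ] ztop 0.1433
```

```bash
python3 -m inch '0 .09 -.2 0 0 0;0 0 -.2 0 0 0;0 0 -.05 0 0 0;0 0 0 0 0 0'; python3 -m inch '0 0 -.07 0 0 0;0 0 -.07 0 0 0;0 0 0 0 0 0';python3 -m inch '0 0 -.07 0 0 0;0 0 -.07 0 0 0;0 0 0 0 0 0'; python3 - <<'E'
from h import *
p=arm.grab_frame("scene"); measure(p,"L")
E
```

```text
t: 35.9
eef_pos: [0.5106, 0.175, 0.1228]
ee_rot: [0.947, 1.571, -2.04]
force: [0.4, -1.2, 0.1]
width: 0.0005
t: 36.28
eef_pos: [0.5106, 0.175, 0.1185]
ee_rot: [0.623, 1.571, -2.363]
force: [0.5, -0.5, -0.6]
width: 0.0003
t: 36.65
eef_pos: [0.5105, 0.175, 0.1142]
ee_rot: [0.546, 1.57, -2.44]
force: [0.1, 0.3, -0.1]
width: 0.0003
L lid rect [603. 188.] [164. 124.] 9.5 plane slope 23.4 updir -175.0 | bar 263 [520. 156.] [97. 56.] 51.4 mean [0.5193 0.1551 0.3161] ztop 0.473
```

L gives way at once (25.1° to 23.4° under almost no force), so L is the worn one. I'll push it down along its arc.

```bash
python3 -m inch '-.09 -.014 -.22 0 0 0;-.083 -.013 -.22 0 0 0;-.077 -.012 -.22 0 0 0;-.067 -.01 -.22 0 0 0;-.06 -.009 -.22 0 0 0;-.05 -.008 -.22 0 0 0;-.043 -.007 -.22 0 0 0;-.033 -.005 -.22 0 0 0;-.025 -.004 -.22 0 0 0;-.017 -.003 -.22 0 0 0;0 0 0 0 0 0'; python3 -m inch '-.01 0 -.1 0 0 0;0 0 -.1 0 0 0;0 0 -.1 0 0 0;0 0 0 0 0 0'; python3 - <<'E'
from h import *
p=arm.grab_frame("scene"); measure(p,"L")
E
```

```text
t: 38.08
eef_pos: [0.4939, 0.1723, 0.0478]
ee_rot: [0.533, 1.57, -2.454]
force: [0.3, 0.5, 0.3]
width: 0.0006
t: 38.58
eef_pos: [0.4939, 0.1724, 0.0392]
ee_rot: [0.586, 1.57, -2.4]
force: [0.5, -0.8, -0.3]
width: 0.0003
L lid rect [600. 187.] [165. 125.] 9.6 plane slope 1.6 updir 167.0 | bar 524 [509. 164.] [105.  70.] 60.0 mean [0.5185 0.1627 0.2846] ztop 0.3983
```

```bash
python3 -m inch '0 0 -.07 0 0 0;0 0 0 0 0 0'; python3 -m inch '0 0 -.06 0 0 0;0 0 0 0 0 0';python3 -m inch '0 0 -.04 0 0 0;0 0 0 0 0 0'
```

```text
t: 38.88
eef_pos: [0.4939, 0.1725, 0.0372]
ee_rot: [0.439, 1.571, -2.548]
force: [-0.4, 0.8, -0.6]
width: 0.0008
t: 39.12
eef_pos: [0.4939, 0.1725, 0.0354]
ee_rot: [0.475, 1.571, -2.512]
force: [0.1, -1.1, 0.3]
width: 0.0003
t: 39.38
eef_pos: [0.4939, 0.1725, 0.0343]
ee_rot: [1.043, 1.571, -1.944]
force: [0.2, -0.1, 0.5]
width: 0.0005
```

```bash
python3 -m inch '0 0 -.04 0 0 0;0 0 0 0 0 0'; python3 -m inch '0 0 -.04 0 0 0;0 0 0 0 0 0';python3 - <<'E'
from h import *
p=arm.grab_frame("scene"); measure(p,"L"); print(arm.get_state()["force"])
E
```

```text
t: 39.62
eef_pos: [0.494, 0.1725, 0.0339]
ee_rot: [2.887, 1.57, -0.099]
force: [-2.7, -0.1, 9.7]
width: 0.0009
t: 39.88
eef_pos: [0.4942, 0.1725, 0.0336]
ee_rot: [3.025, 1.57, 0.039]
force: [-6.8, -1.2, 19.5]
width: 0.0003
L lid rect [601. 188.] [163. 125.] 9.2 plane slope 0.6 updir 103.0 | bar 530 [511. 163.] [105.  71.] 61.8 mean [0.5193 0.163  0.2801] ztop 0.3926
[-6.95562829 -1.1501736  19.43185173]
```

The lid met its firm stop and is shut. I'll rise and return to R for the proof push.

```bash
python3 -m inch '0 0 .5 0 0 0;0 0 .9 0 0 0;0 0 .95 0 0 0;0 0 .95 0 0 0;0 0 .95 0 0 0;0 0 .95 0 0 0;.17 -.96 .2 0 0 .09;.17 -.96 0 0 0 .09;.17 -.96 0 0 0 .09;.17 -.96 0 0 0 .09;.17 -.96 0 0 0 .09;.17 -.96 0 0 0 .09'; python3 -m inch '.17 -.96 0 0 0 .09;.17 -.96 0 0 0 .09;.17 -.96 0 0 0 .09;.17 -.96 0 0 0 .09;.17 -.96 0 0 0 .09;.17 -.96 0 0 0 .09;.17 -.96 0 0 0 .09;0 0 0 0 0 0;0 0 0 0 0 0'; python3 - <<'E'
from h import *
p=arm.grab_frame("top"); measure(p); p=arm.grab_frame("scene"); measure(p)
goal([.561,-.202,.119],14.7)
E
```

```text
t: 41.42
eef_pos: [0.5246, -0.0012, 0.1943]
ee_rot: [-2.858, 1.57, 0.486]
force: [0.2, -0.1, -1.2]
width: 0.0005
t: 42.55
eef_pos: [0.56, -0.2017, 0.1939]
ee_rot: [-1.076, 1.571, 2.322]
force: [-0.1, -0.6, 0.4]
width: 0.0005
L lid rect [603. 189.] [162. 120.] 9.4 plane slope 0.1 updir -13.0 | bar 204 [503. 172.] [42. 36.] 9.2 mean [0.4988 0.1715 0.0591] ztop 0.0627
R lid rect [ 683. -126.] [ 33. 218.] 39.3 plane slope 79.3 updir -172.0 | bar 1288 [ 556. -199.] [93. 90.] 88.3 mean [ 0.5481 -0.1836  0.6165] ztop 0.6643
L lid rect [601. 188.] [163. 125.] 10.5 plane slope 0.7 updir 102.0 | bar 117 [502. 171.] [40. 39.] 4.8 mean [0.4976 0.1696 0.0577] ztop 0.0614
R lid rect [ 653. -178.] [163. 122.] 14.8 plane slope 24.8 updir -168.0 | bar 922 [ 574. -207.] [96. 57.] 77.7 mean [ 0.5765 -0.2129  0.3355] ztop 0.5506
t 42.65 shift units [ 0.03 -0.02 -2.5 ] turn units [-0.    0.   -0.01] q6 1.85 F [-0.67 -0.53 -0.22] w 0.0007
```

L is shut (0.1–0.7°) and R stands at 24.8°. Now the proof push.

```bash
python3 -m inch '.03 -.02 -.7 0 0 0;0 0 -.8 0 0 0;0 0 -.6 0 0 0;0 0 -.3 0 0 0;0 0 -.08 0 0 0;0 0 0 0 0 0;0 0 0 0 0 0'; python3 -m inch '0 0 -.05 0 0 0;0 0 0 0 0 0'; python3 -m inch '0 0 -.03 0 0 0;0 0 0 0 0 0'
```

```text
t: 43.52
eef_pos: [0.5616, -0.2025, 0.1203]
ee_rot: [2.743, 1.57, -0.141]
force: [-0.7, 0.1, 0.7]
width: 0.0003
t: 43.78
eef_pos: [0.5611, -0.2025, 0.1181]
ee_rot: [3.058, 1.571, 0.174]
force: [-0.5, 0.4, 0.6]
width: 0.0001
t: 44.02
eef_pos: [0.5611, -0.2025, 0.117]
ee_rot: [-0.325, 1.571, 3.073]
force: [-0.6, 0.5, 0.0]
width: 0.0006
```

```bash
python3 -m inch '0 0 -.03 0 0 0;0 0 0 0 0 0;0 0 0 0 0 0'; python3 -m inch '0 0 -.012 0 0 0;0 0 0 0 0 0;0 0 0 0 0 0'
```

```text
t: 44.4
eef_pos: [0.5612, -0.2025, 0.1163]
ee_rot: [2.653, 1.571, -0.232]
force: [0.2, -0.6, 0.7]
width: 0.0002
t: 44.78
eef_pos: [0.5613, -0.2026, 0.1162]
ee_rot: [2.511, 1.57, -0.373]
force: [-1.0, 1.1, 5.2]
width: 0.001
```

```bash
python3 -m inch '0 0 0 0 0 0;0 0 0 0 0 0;0 0 0 0 0 0;0 0 0 0 0 0;0 0 0 0 0 0'; python3 -m inch '0 0 0 0 0 0;0 0 0 0 0 0;0 0 0 0 0 0;0 0 0 0 0 0;0 0 0 0 0 0'; python3 - <<'E'
from h import *
p=arm.grab_frame("scene"); measure(p); print(arm.get_state()["force"])
E
```

```text
t: 45.4
eef_pos: [0.5613, -0.2026, 0.1161]
ee_rot: [2.433, 1.57, -0.451]
force: [-0.7, 0.5, 6.3]
width: 0.0004
t: 46.02
eef_pos: [0.5613, -0.2025, 0.1161]
ee_rot: [2.479, 1.57, -0.406]
force: [-1.4, 1.0, 5.6]
width: 0.0004
L lid rect [601. 188.] [163. 124.] 9.5 plane slope 0.7 updir 106.0 | bar 115 [500. 174.] [43. 39.] 18.7 mean [0.4979 0.1699 0.0581] ztop 0.0612
R lid rect [ 653. -178.] [163. 122.] 14.5 plane slope 24.7 updir -168.0 | bar 690 [ 573. -219.] [110.  55.] 71.2 mean [ 0.5776 -0.2167  0.2984] ztop 0.4722
[-1.10332502  0.1757174   4.23215318]
```

R held about 4–6 N for over a second at 24.7°. Now I retreat, make a last check and hand in.

```bash
python3 -m inch '0 0 .5 0 0 0;0 0 .9 0 0 0;0 0 .9 0 0 0;-.8 0 .3 0 0 0;-.9 0 0 0 0 0;-.9 0 0 0 0 0;-.9 0 0 0 0 0;0 0 0 0 0 0;0 0 0 0 0 0;0 0 0 0 0 0'; python3 - <<'E'
from h import *
p=arm.grab_frame("top"); measure(p); 
for t in("edge_finder","pin_vise","protractor","wear_plate"):
    for d in arm.place_of(p,t)[:1]: print(t,world(p,np.array(d["position"])*[640,400])[0].round(3))
cv2.imwrite("pics/top9.png",p["frame"][...,::-1])
E
```

```text
t: 47.32
eef_pos: [0.4568, -0.2025, 0.1939]
ee_rot: [1.503, 1.571, -1.381]
force: [0.9, 0.5, 0.6]
width: 0.0002
L lid rect [603. 189.] [161. 120.] 9.3 plane slope 0.1 updir 14.0 | bar 204 [503. 172.] [42. 36.] 9.4 mean [0.4989 0.1715 0.0596] ztop 0.0634
R lid rect [ 653. -178.] [164. 120.] 14.8 plane slope 23.2 updir -162.0 | bar 440 [ 533. -194.] [114.  67.] 16.1 mean [ 0.5352 -0.2028  0.3772] ztop 0.6616
wear_plate [ 0.765 -0.008  0.078]
```

View pics/top9.png

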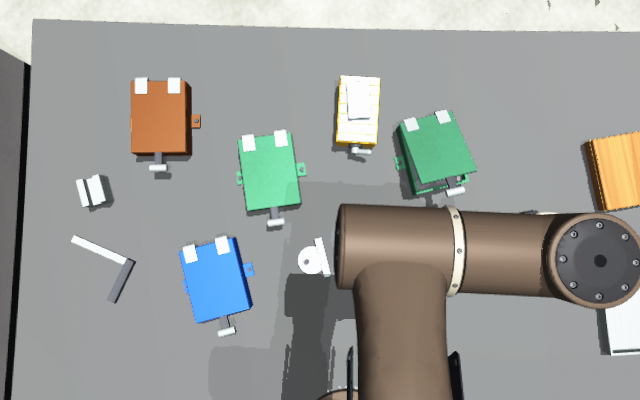

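The left case (268,172) is shut and the right lid (437,152) stands open. The chuck with its wear plate, toggle (360,151) and protractor (312,261) look unmoved. The arm hides the edge finder and pin vise.

```bash
python3 -c "
from station import arm
print(arm.job_done())"
```

```text
the job is handed in; nothing more can be done
None
```

I raised both green lids to about 25° and let go, and both stood by themselves. The left case (y ≈ +0.19) has the worn hinge: its lid gave way under almost no force, and I pushed it slowly down until it was shut. The right lid bore a first push of about 6.5 N, then the proof push of about 4 to 6 N for over a second.

**Last checks:** The left lid reads 0.1° from the top camera. The right lid stands at 24.7° from the scene camera, before the final retreat. The top camera read 23.2° after it, which I put down to the different viewpoint. Both angles are well inside the limits.

**What went wrong or was not checked:**
- **Missed grasps:** Three grasps closed on nothing (one left, two right). The fingertips turned out to be about 20 to 26 mm higher than the reported tool position. In one of them the shut fingers touched something with about 5 N. I saw no lid move in any of the three.
- **Closing force:** The wrist briefly read about 19 N upward when the worn lid met its stop.
- **Unchecked objects:** In the last picture the arm hid the edge finder and pin vise, so I could not check those two. The wear plate read 7 mm off its first measured position, in line with camera error. The toggle and protractor looked unmoved.

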